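# Load the slotted-mass hanger and hold it over its landing pad

### The job

Make up the load for the falling-mass experiment: on the standing brass hanger put the large slotted mass at the bottom and the medium one on top of it, each slid sideways under the hanger's head until the stem is fully home in the slot, with the two slots facing opposite ways so that they cannot slip off. Then take the hanger by its stem or head, not by the masses, lift it and hold it level and still about 10 cm above the middle of the round cork landing pad; the program finishes while still holding it there. The small slotted mass and the other things on the bench stay where they are.

Things in the scene. Friction and masses are not known exactly. Their poses are not given: they have to be found in the camera images.
- hanger: Brass hanger, loose, 135 g, standing upright: base plate 50 mm diameter, 6 mm thick; stem 7 mm diameter from 6 to 42 mm above the underside; cylindrical head 14 mm diameter from 42 to 60 mm (the top). The head is wider than the slots, so masses go on sideways under it. Origin: centre of the underside; z along the stem. It slides easily if pushed.
- hanger_head (a point): The hanger's head, on the stem axis, 51 mm above the hanger's underside: the grip point.
- mass_large: Largest of three slotted masses lying flat: brass disc 56 mm diameter, 12 mm thick, 210 g, loose. A slot 12 mm wide runs from a round end at the disc's centre out through the rim along body +x, its last 6 mm flaring to 18 mm. Origin: centre of the underside. Home, its centre is on the stem axis, its underside 6 mm above the hanger's. Grip the rim across body y (56 mm).
- mass_large_mouth (a point): Slot mouth of the large mass: on its rim, 28 mm along body +x from the disc's centre, half way up its thickness.
- mass_medium: The medium slotted mass: brass disc 44 mm diameter, 10 mm thick, 105 g, loose, lying flat, with the same slot along body +x (12 mm wide, round end at the centre, mouth flared to 18 mm). Origin: centre of the underside. On the large mass its underside is 18 mm above the hanger's. Grip the rim across body y (44 mm).
- mass_medium_mouth (a point): Slot mouth of the medium mass: on its rim, 22 mm along body +x from the disc's centre, half way up its thickness.
- mass_small: The small slotted mass, not needed: brass disc 34 mm diameter, 8 mm thick, lying flat. Origin: centre of the underside. The three masses may lie in each other's places.
- landing_pad: Round cork landing pad, fixed to the table, 100 mm diameter, 8 mm thick. Origin: centre of its underside, on the table top.
- flask: Bystander: small glass conical flask, 61 mm diameter, 78 mm tall, loose. Origin: centre of its underside.
- jar: Bystander: sample jar with a black lid, 60 mm diameter, 68 mm tall, loose. Origin: centre of its underside.
- pencil: Bystander: pencil lying flat, 152 mm long along its y, 8 mm thick. Origin: at its middle, on the table.
- pipette: Bystander: plastic transfer pipette lying flat, 152 mm long along its y, 14 mm high. Origin: at its middle, on the table. Further back and right stand fixed things, all beyond x = 0.73 m or y = -0.52 m: a burner, a slim measuring cylinder, a tube rack, bottles, a funnel, a gas tap.
Not all that is in view belongs to the job. What is shaped like the hanger but blue or turquoise is not meant.

How it is judged:
On the way, in this order (a step that is already met when the one before it is completed fails the run):
1. the large mass rests centred on the base plate of the standing hanger, released (height (world z) of hanger below 0.004 m and angle between hanger's own z axis and vertical below 0.06 rad and horizontal distance between mass_large and hanger below 0.006 m and z of mass_large in the frame of hanger between 0.003 and 0.009 m and angle between the z axis of mass_large and the z axis of hanger, either way round below 0.1 rad and contact force between the fingers and mass_large below 0.5 N), for 0.2 s.
2. the medium mass rests centred on the large one, slots facing opposite ways, released, the hanger still standing on the table (all of step 1 and horizontal distance between mass_medium and hanger below 0.006 m and z of mass_medium in the frame of hanger between 0.015 and 0.021 m and angle between the z axis of mass_medium and the z axis of hanger, either way round below 0.1 rad and horizontal distance between mass_large_mouth and mass_medium_mouth above 0.042 m and contact force between the fingers and mass_medium below 0.5 N), for 0.2 s.
At the end, for the whole second after the job is handed in: Hanger held by stem or head, fingers off the masses, base 68 to 148 mm above the table, within 25 mm of the pad centre, tilt under 0.07 rad, at rest; large mass on its plate, medium on the large, flat, each within 6 mm of the stem axis, slot mouths opposite (over 42 mm apart) (height (world z) of hanger between 0.068 and 0.148 m and horizontal distance between hanger and landing_pad below 0.025 m and angle between hanger's own z axis and vertical below 0.07 rad and linear speed of hanger below 0.02 m/s and angular speed of hanger below 0.2 rad/s and contact force between the fingers and hanger above 1 N and horizontal distance between each of mass_large, mass_medium and hanger below 0.006 m and z of mass_large in the frame of hanger between 0.003 and 0.009 m and angle between the z axis of each of mass_large, mass_medium and the z axis of hanger, either way round below 0.1 rad and z of mass_medium in the frame of hanger between 0.015 and 0.021 m and horizontal distance between mass_large_mouth and mass_medium_mouth above 0.042 m and contact force between the fingers and mass_large below 0.5 N and contact force between the fingers and mass_medium below 0.5 N); the arm keeps its last pose, push and grip.
It fails at once if the hanger is knocked over (angle between hanger's own z axis and vertical above 0.5 rad).
It fails at once if the small mass is moved more than 30 mm (distance of mass_small from where it was at the start of the episode above 0.03 m).
It fails at once if a bystander (flask, jar, pencil, pipette) is moved more than 30 mm (distance of any of flask, jar, pencil, pipette from where it was at the start of the episode above 0.03 m).
It also fails if it takes over 72 s, if anything falls off the work surface, if the arm or the gripper's body presses on something with over 40 N, if the wrist force passes 120 N, or if a joint passes its speed limit or range.

### The arm

A 6-joint arm with a two-finger parallel gripper is mounted at the origin on a cart in front of the work surface, level with it; the furniture and walls round the work are solid. World frame = base frame: x ahead of the robot, y to its left, z up, the work surface at z = 0. Lengths are in m, angles in rad, forces in N, time in s.
With the tool pointing down it reaches from about 0.4 to 0.825 m from the base axis. Payload 7 kg.
Tool frame: the origin (TCP) lies on the centre line of the jaws, within the pads' length; the fingertips stand 19 mm ahead of it and the grasp point (between the pads) is the TCP; z points along the fingers, y is the line along which they close (so a half turn about z gives the same grasp; the last joint's range is limited). The gripper opens to 88 mm and grips with 3 to 60 N. Pads are 19 mm wide; open, the fingers measure 130 mm over their backs; the gripper's body (78 mm by 193 mm) begins 47 mm behind the grasp point.
Start: joints at [-1.011, 0.359, 0.012, 0, -1.224, -0.288], TCP at [0.181, -0.65, 0.246] pointing down, gripper open.
Joint ranges: [-3.07, 3.07], [-1.43, 2.12], [-1.02, 1.25], [-3.03, 1.67], [-3.05, -0], [-3.03, 3.03]. Speed limits (rad/s): [2.39, 2.39, 3.01, 3.14, 3.14, 3.14].

### API

Orientations are given as a unit quaternion [w, x, y, z].
In Python, from plant import r gives the robot as it stands.
- The arm moves only by the tool arm_command, never from a script. Its argument "increments" is text: rows parted by semicolons, each of 7 numbers parted by spaces: the shift along the world's x, y, z in m, then the turn, a rotation vector about the world's x, y, z in rad, then the finger opening in m, from 0 to 0.0876. A call has 1 to 5 rows; each row is the pose to reach, as a shift and turn from the pose commanded when the call began; what a row does not reach only later rows make up. A row lasts 1/12 s, in which the tool goes at most 41.7 mm and 7.16 degrees, less where a joint would pass 70% of its speed; a pose out of reach is approached as far as the arm can. A call with a gripper value outside its range is refused whole. The fingers move at their own pace and stop on an object; "newtons" is the grip in N (left out, the last holds). Time passes only in rows, so rows that repeat a pose let the fingers close. It gives the time, the measured TCP pose, the force, the opening and the grip force at its end, in the units of the state.
- r.read_state(): the state, without advancing time (a new reading comes with each control period).
- r.grab_frame(name): name is "scene" or "top" or "wrist"; returns (picture, depth): 420x560x3 uint8, red, green, blue; 420x560 float32, m along the optical axis (not along the pixel's ray), 0 where there is no reading.
- r.calibration(name): a dict with "mtx" (3x3 intrinsics, pixels), "k1" (the pictures are not rectified: a ray, as slopes to the right and down, at radius r is drawn at 1 + k1 r^2 times it, then the intrinsics apply), "world_to_cam" (4x4, takes a point from world to camera coordinates); the wrist camera has in their place "mount" (4x4, takes a point from camera to tool coordinates, whose origin is the TCP and whose axes are the flange's). Camera axes: x right, y up, looking along -z (the intrinsics and any distortion apply to the point x, -y, -z); pixel columns grow to the right and rows downward; lengths in m; the calibration is good to about 2 mm. A picture is of the moment at which its call begins: read the wrist's pose just before it. calibration takes no time and is no camera call.
- r.sign_off(): hands the job in; it is judged then, once.
The state is a dict: "time": time; "joint_positions": joint angles; "qd": joint speeds; "joint_torque": joint torques, N m; "tool_pos": TCP position; "tcp_rot": TCP orientation; "force": force on the tool from outside, world axes, zero at the start; "moment": the same for the moment, N m; "opening": finger opening in m; "finger_force": force on a finger pad.
Only numpy, scipy, OpenCV 4.12 (cv2) and the standard library are available. Lean on these libraries where they do the work, as an engineer would, in place of code of your own. Each camera call takes 0.05 s, during which the arm holds its last target. There are 200 camera calls.

## Working session

There is one attempt and no reset: what is moved stays moved. The work goes in short steps, Python scripts to look and compute and a tool call to move; the robot and the scene stay as the last step left them, time stands still between calls to the robot, and variables do not carry over. Pictures are saved under pics/ and viewed, at most 10 in all, crops included, and the job is handed in when it is done.

Besides the shell and the picture viewer there is one more tool, called after "Request:" as name(argument=value, ...) on one line, values as JSON. arm_command: Moves the arm, as the interface text tells. Its arguments: {"type":"object","properties":{"increments":{"type":"string"},"newtons":{"type":"number"}},"required":["increments"]}

```bash
ls; mkdir -p pics; cat > h.py <<'E'
import numpy as np, cv2
from plant import r
from scipy.spatial.transform import Rotation as R
def w2c(name, st=None):
    c=r.calibration(name)
    if name!='wrist': return c, np.array(c['world_to_cam'])
    T=np.eye(4); q=st['tcp_rot']; T[:3,:3]=R.from_quat([q[1],q[2],q[3],q[0]]).as_matrix(); T[:3,3]=st['tool_pos']
    return c, np.linalg.inv(T@np.array(c['mount']))
def grab(name):
    st=r.read_state(); im,d=r.grab_frame(name); c,W=w2c(name,st); return im,d,c,W
def ray(c,W,uv):
    K=np.array(c['mtx'],float); uv=np.asarray(uv,float).reshape(-1,1,2)
    p=cv2.undistortPoints(uv,K,np.array([c['k1'],0,0,0,0.])).reshape(-1,2)
    d=np.c_[p[:,0],-p[:,1],-np.ones(len(p))]
    Ci=np.linalg.inv(W); return Ci[:3,3], d@Ci[:3,:3].T
def onplane(c,W,uv,z):
    o,d=ray(c,W,uv); return o+d*((z-o[2])/d[:,2])[:,None]
def cloud(d,c,W):
    v,u=np.mgrid[:d.shape[0],:d.shape[1]]; o,dd=ray(c,W,np.c_[u.ravel(),v.ravel()])
    return (o+dd*d.reshape(-1,1)).reshape(*d.shape,3)
def save(im,name): cv2.imwrite('pics/'+name,cv2.cvtColor(im,cv2.COLOR_RGB2BGR))
E
python3 - <<'E'
from h import *
for n in('top','scene'):
    im,d,c,W=grab(n); save(im,n+'.png'); np.savez(n+'.npz',im=im,d=d,W=W)
    print(n,np.linalg.inv(W)[:3,3].round(3),c['mtx'],c['k1'])
print(r.read_state(), r.calibration('wrist'))
E
```

```text
pics
top [ 0.515 -0.145  0.945] [[404.3237872    0.         283.53865535]
 [  0.         404.3237872  209.83959969]
 [  0.           0.           1.        ]] -0.06808979511248435
scene [-0.072  0.295  0.667] [[472.86358794   0.         275.97613771]
 [  0.         472.86358794 209.61422007]
 [  0.           0.           1.        ]] -0.13584494837930014
{'time': 0.1, 'joint_positions': array([-1.01089946e+00,  3.59341521e-01,  1.11482429e-02, -3.23539785e-04,
       -1.22408598e+00, -2.88104017e-01]), 'qd': array([ 0.00085718, -0.00254413,  0.00029673, -0.00135998, -0.00010855,
       -0.00111669]), 'joint_torque': array([-2.10723141e-03, -5.84162521e+01,  2.93751222e+01,  7.01563329e+00,
        1.01491009e-02, -8.18327771e-05]), 'tool_pos': array([ 0.18108448, -0.64983276,  0.24469569]), 'tcp_rot': array([-1.66411823e-04, -1.35423910e-01,  9.90787460e-01,  7.38385668e-04]), 'force': array([ 0.26147522, -0.20848662, -0.15971016]), 'moment': array([0.03715777, 0.04766711, 0.01519248]), 'finger_force': 0.0, 'opening': 0.08742719148896778} {'mtx': array([[367.02403712,   0.        , 281.55845065],
       [  0.        , 367.02403712, 210.154591  ],
       [  0.        ,   0.        ,   1.        ]]), 'k1': -0.05089729138429046, 'mount': array([[-1.13090938e-03,  9.63546086e-01,  2.67540017e-01,
         7.20846938e-02],
       [ 9.99999335e-01,  1.02980546e-03,  5.18216307e-04,
         3.25765826e-04],
       [ 2.23811124e-04,  2.67540425e-01, -9.63546611e-01,
        -1.39432730e-01],
       [ 0.00000000e+00,  0.00000000e+00,  0.00000000e+00,
         1.00000000e+00]])}
```

View pics/top.png

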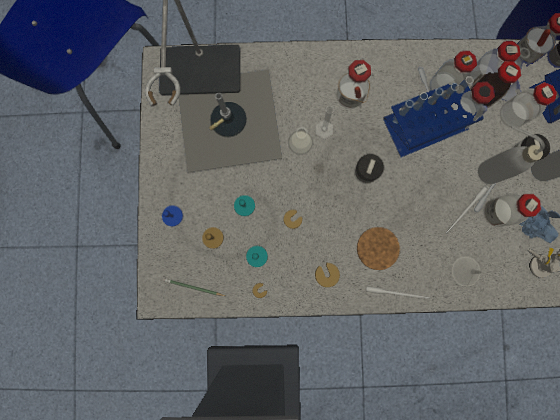

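View pics/scene.png

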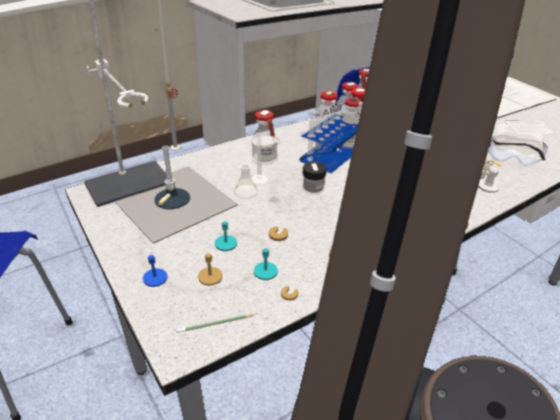

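The top view shows brass-coloured hanger candidates: brass (213,238), with blue (172,216) and turquoise (244,205), (257,256) as decoys. The slotted discs are at (327,274) large, (293,218) medium and (260,290) small. The pad is at (378,248), jar (370,167), flask (300,142), pencil (190,286) and pipette (398,293).

```bash
python3 - <<'E'
from h import *
z=np.load('top.npz'); im=z['im'];d=z['d'];c,W=w2c('top')
hsv=cv2.cvtColor(im,cv2.COLOR_RGB2HSV)
def meas(name,uv,zt,rad,lo,hi):
    m=cv2.inRange(hsv,lo,hi); n,l,s,ce=cv2.connectedComponentsWithStats(m)
    k=np.argmin([np.hypot(*(ce[i]-uv)) if s[i,4]>20 else 1e9 for i in range(n)])
    cnt=max(cv2.findContours((l==k).astype(np.uint8),0,cv2.CHAIN_APPROX_NONE)[0],key=len).reshape(-1,2)
    P=onplane(c,W,cnt,zt)[:,:2].astype(np.float32)
    q,rr=cv2.minEnclosingCircle(P)
    # slot direction: circle centre minus filled centroid -> opposite
    ys,xs=np.where(l==k); Q=onplane(c,W,np.c_[xs,ys],zt)[:,:2].mean(0)
    v=np.array(q)-Q
    print(name,ce[k].round(1),s[k,4],'centre',np.round(q,4),'r',round(rr,4),'exp',rad,'slotdir',round(float(np.arctan2(v[1],v[0])),3),'off',np.hypot(*v).round(4), 'z',np.median(cloud(d,c,W)[l==k][:,2]).round(4))
Y=((12,110,80),(28,255,255))
meas('large',(327,274),.012,.028,*Y);meas('med',(293,218),.010,.022,*Y);meas('small',(260,290),.008,.017,*Y)
meas('hanger',(213,238),.006,.025,*Y);meas('pad',(378,248),.008,.05,(5,60,60),(28,255,255))
T=((80,120,60),(100,255,255));meas('t1',(244,205),.006,.025,*T);meas('t2',(257,256),.006,.025,*T)
meas('blue',(172,216),.006,.025,(105,150,60),(130,255,255))
for n,p in dict(jar=(370,167),flask=(300,142),pip1=(367,290),pip2=(430,297),pen1=(163,279),pen2=(222,295),edge=(330,318)).items(): print(n,onplane(c,W,[p],0.0).round(3))
big=np.hstack([cv2.resize(im[a-22:a+22,b-22:b+22],(260,260),interpolation=2) for b,a in((213,238),(327,274),(293,218))]);save(big,'crop.png')
E
```

```text
large [327.3 275.7] 372 centre [ 0.475  -0.2353] r 0.0276 exp 0.028 slotdir 0.298 off 0.0027 z 0.012
med [291.6 219.4] 195 centre [ 0.6049 -0.16  ] r 0.0212 exp 0.022 slotdir -1.017 off 0.0026 z 0.0099
small [258.4 290.8] 107 centre [ 0.4431 -0.0802] r 0.0163 exp 0.017 slotdir -1.014 off 0.0029 z 0.0078
hanger [212.6 237.5] 316 centre [0.5663 0.0272] r 0.0238 exp 0.025 slotdir 0.429 off 0.0002 z 0.0063
pad [377.9 248.1] 1465 centre [ 0.5327 -0.356 ] r 0.0505 exp 0.05 slotdir -0.228 off 0.0005 z 0.0077
t1 [244.1 205.3] 332 centre [ 0.6401 -0.0473] r 0.0244 exp 0.025 slotdir 0.49 off 0.0001 z 0.0061
t2 [256.4 256.1] 350 centre [ 0.5212 -0.0745] r 0.0245 exp 0.025 slotdir -0.391 off 0.0003 z 0.0063
blue [172.  215.6] 296 centre [0.6201 0.1232] r 0.0239 exp 0.025 slotdir 0.932 off 0.0003 z 0.0062
jar [[ 0.725 -0.349  0.   ]]
flask [[ 0.791 -0.183  0.   ]]
pip1 [[ 0.436 -0.328  0.   ]]
pip2 [[ 0.416 -0.474  0.   ]]
pen1 [[0.472 0.145 0.   ]]
pen2 [[0.433 0.007 0.   ]]
edge [[ 0.375 -0.24   0.   ]]
```

View pics/crop.png

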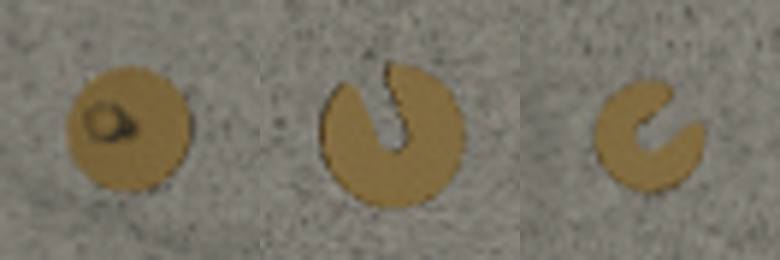

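The crop confirms the brass hanger (upright, brass at (213,238)). The large mass's slot points to about 0.30 rad and the medium's to about -1.02 rad. I'm moving over the large mass now.

Request:
arm_command(increments="0.035 0.05 -0.01 0 0 0 0.0876; 0.07 0.095 -0.02 0 0 0 0.0876; 0.1 0.14 -0.035 0 0 0 0.0876; 0.1 0.14 -0.035 0 0 0 0.0876; 0.1 0.14 -0.035 0 0 0 0.0876")

```text
time: 0.52
tool_pos: [0.2827, -0.5057, 0.2089]
tcp_rot: [-0.0, -0.136, 0.991, 0.001]
force: [-0.7, 0.5, -0.2]
opening: 0.0875
finger_force: 0.0
```

Request:
arm_command(increments="0.035 0.05 -0.01 0 0 0 0.0876; 0.07 0.095 -0.02 0 0 0 0.0876; 0.1 0.14 -0.035 0 0 0 0.0876; 0.1 0.14 -0.035 0 0 0 0.0876; 0.1 0.14 -0.035 0 0 0 0.0876")

```text
time: 0.93
tool_pos: [0.3827, -0.3663, 0.1742]
tcp_rot: [-0.0, -0.137, 0.991, 0.001]
force: [-0.1, -0.4, -0.3]
opening: 0.0875
finger_force: 0.0
```

Request:
arm_command(increments="0.035 0.05 -0.01 0 0 0.027 0.0876; 0.07 0.095 -0.02 0 0 0.027 0.0876; 0.094 0.135 -0.035 0 0 0.027 0.0876; 0.094 0.135 -0.035 0 0 0.027 0.0876; 0.094 0.135 -0.035 0 0 0.027 0.0876")

```text
time: 1.35
tool_pos: [0.4775, -0.2311, 0.1389]
tcp_rot: [-0.0, -0.151, 0.989, 0.0]
force: [-0.3, -0.0, 0.7]
opening: 0.0877
finger_force: 0.0
```

```bash
cat >> h.py <<'E'
def disc(zt,near,lo=(12,110,60),hi=(28,255,255),name='wrist',fn=None,maxd=.05):
    """circle fit of brass top face contour near a world xy -> centre, radius, slot angle"""
    im,d,c,W=grab(name)
    if fn: save(im,fn)
    m=cv2.inRange(cv2.cvtColor(im,cv2.COLOR_RGB2HSV),lo,hi)
    C=cloud(d,c,W)
    m[np.abs(C[...,2]-zt)>.003]=0
    m[np.hypot(C[...,0]-near[0],C[...,1]-near[1])>maxd]=0
    n,l,s,ce=cv2.connectedComponentsWithStats(m); k=1+np.argmax(s[1:,4]); m=(l==k).astype(np.uint8)
    cnt=max(cv2.findContours(m,0,cv2.CHAIN_APPROX_NONE)[0],key=len)
    hull=cv2.convexHull(cnt).reshape(-1,2); P=onplane(c,W,hull,zt)[:,:2].astype(np.float32)
    q,rr=cv2.minEnclosingCircle(P); q=np.array(q)
    ys,xs=np.where(m); Q=onplane(c,W,np.c_[xs,ys],zt)[:,:2].mean(0); v=q-Q
    print('disc',q.round(4),'r',round(rr,4),'slot',np.arctan2(v[1],v[0]).round(3),'off',np.hypot(*v).round(4),'px',ce[k].round(0),s[k,4])
    return im,d,c,W
def pose():
    s=r.read_state(); q=s['tcp_rot']; M=R.from_quat([q[1],q[2],q[3],q[0]]).as_matrix()
    print('t',round(s['time'],2),'tcp',s['tool_pos'].round(4),'yawy',np.arctan2(M[1,1],M[0,1]).round(4),'z',M[:,2].round(3),'F',s['force'].round(1),'op',round(s['opening'],4),'ff',round(s['finger_force'],1),'j6',s['joint_positions'][5].round(2))
E
python3 - <<'E'
from h import *
pose(); disc(.012,(.475,-.235),fn='w1.png')
E
```

```text
t 1.35 tcp [ 0.4775 -0.2311  0.1389] yawy 1.8733 z [-0.001  0.001 -1.   ] F [-0.3 -0.   0.7] op 0.0877 ff 0.0 j6 -1.19
disc [ 0.4734 -0.2345] r 0.0279 slot 0.389 off 0.0029 px [278. 197.] 3463
```

View pics/w1.png

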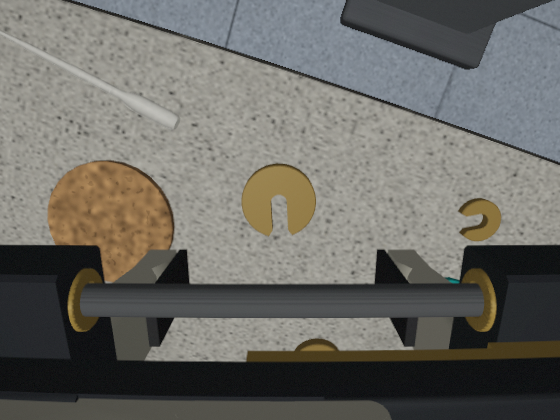

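The wrist view shows the large disc at (278,200) with its slot straight down in the picture. The pad is at left and the small mass at (480,219). I'll refine the slot angle from the slot gap.

```bash
cat >> h.py <<'E'
def slot(zt,q,rad,name='wrist'):
    im,d,c,W=grab(name)
    hsv=cv2.cvtColor(im,cv2.COLOR_RGB2HSV); m=cv2.inRange(hsv,(12,110,60),(28,255,255))
    v,u=np.mgrid[:420,:560]; P=onplane(c,W,np.c_[u.ravel(),v.ravel()],zt)[:,:2].reshape(420,560,2)-np.array(q)
    rr=np.hypot(P[...,0],P[...,1])
    for a,b in((.3,.6),(.6,.9),(.3,.9)):
        s=(rr>a*rad)&(rr<b*rad)&(m==0); x=P[s]; w=(x/np.hypot(*x.T)[:,None]).mean(0)
        print('slot',a,b,s.sum(),np.arctan2(w[1],w[0]).round(3),'conc',np.hypot(*w).round(3))
E
python3 - <<'E'
from h import *
slot(.012,(.4734,-.2345),.028)
E
```

```text
slot 0.3 0.6 178 0.348 conc 0.951
slot 0.6 0.9 173 0.355 conc 0.985
slot 0.3 0.9 351 0.352 conc 0.967
```

Request:
arm_command(increments="-0.004 -0.0035 -0.03 0 0 0.05 0.0876; -0.004 -0.0035 -0.06 0 0 0.05 0.0876; -0.004 -0.0035 -0.09 0 0 0.05 0.0876; -0.004 -0.0035 -0.108 0 0 0.05 0.0876; -0.004 -0.0035 -0.1155 0 0 0.05 0.0876")

```text
time: 1.87
tool_pos: [0.4688, -0.2397, 0.0226]
tcp_rot: [-0.002, -0.173, 0.985, 0.001]
force: [-0.7, 0.1, -0.4]
opening: 0.0873
finger_force: 0.0
```

Request:
arm_command(increments="0 0 0 0 0 0 0.0876; 0 0 0 0 0 0 0.065; 0 0 0 0 0 0 0.05; 0 0 0 0 0 0 0.05; 0 0 0 0 0 0 0.05", newtons=25)

```text
time: 2.28
tool_pos: [0.4719, -0.2389, 0.0263]
tcp_rot: [0.001, -0.173, 0.985, -0.0]
force: [-0.1, 0.3, -0.2]
opening: 0.0664
finger_force: 0.0
```

Request:
arm_command(increments="0 0 0 0 0 0 0.05; 0 0 0 0 0 0 0.05; 0 0 0 0 0 0 0.05; 0 0 0 0 0 0 0.05; 0 0 0 0 0 0 0.05")

```text
time: 2.7
tool_pos: [0.4715, -0.2386, 0.0257]
tcp_rot: [0.0, -0.174, 0.985, -0.0]
force: [-2.0, 2.2, 6.3]
opening: 0.0546
finger_force: 25.0
```

```bash
python3 - <<'E'
from h import *
pose()
E
```

```text
t 2.7 tcp [ 0.4715 -0.2386  0.0257] yawy 1.92 z [ 0.001 -0.    -1.   ] F [-2.   2.2  6.3] op 0.0546 ff 25.0 j6 -1.12
```

Request:
arm_command(increments="0 0 0.02 0 0 0 0.05; 0 0 0.05 0 0 -0.05 0.05; 0.02 0.02 0.08 0 0 -0.1 0.05; 0.03 0.05 0.1 0 0 -0.16 0.05; 0.05 0.08 0.115 0 0 -0.22 0.05")

```text
time: 3.12
tool_pos: [0.5208, -0.1583, 0.1422]
tcp_rot: [0.001, -0.062, 0.998, 0.0]
force: [0.4, -0.8, -3.3]
opening: 0.0546
finger_force: 25.0
```

Request:
arm_command(increments="0.02 0.035 0.005 0 0 -0.05 0.05; 0.04 0.065 0.01 0 0 -0.1 0.05; 0.06 0.1 0.01 0 0 -0.131 0.05; 0.08 0.13 0.01 0 0 -0.131 0.05; 0.09 0.15 0.01 0 0 -0.131 0.05")

```text
time: 3.53
tool_pos: [0.6129, -0.0057, 0.1498]
tcp_rot: [0.0, 0.0, 1.0, 0.0]
force: [0.2, -0.7, -1.4]
opening: 0.0545
finger_force: 25.0
```

Request:
arm_command(increments="0.01 0.03 0 0 0 0 0.05; 0.01 0.034 0 0 0 0 0.05; 0.01 0.034 0 0 0 0 0.05; 0.01 0.034 0 0 0 0 0.05")

```text
time: 3.87
tool_pos: [0.6205, 0.0254, 0.1494]
tcp_rot: [-0.001, 0.001, 1.0, -0.0]
force: [0.2, 0.2, -2.3]
opening: 0.0548
finger_force: 25.0
```

```bash
python3 - <<'E'
from h import *
pose(); disc(.006,(.566,.027),fn='w2.png',maxd=.03)
im,d,c,W=grab('wrist'); C=cloud(d,c,W)
m=(C[...,2]>.057)&(C[...,2]<.064)&(np.hypot(C[...,0]-.566,C[...,1]-.027)<.03)
print('head top',m.sum(),C[m].mean(0).round(4),np.ptp(C[m],0).round(4) if m.sum() else '')
E
```

```text
t 3.87 tcp [0.6205 0.0254 0.1494] yawy 1.5695 z [-0.002 -0.    -1.   ] F [ 0.2  0.2 -2.3] op 0.0548 ff 25.0 j6 -1.93
disc [0.5653 0.0291] r 0.0246 slot 0.104 off 0.0009 px [286. 131.] 2843
head top 377 [0.5655 0.0289 0.0595] [0.0129 0.0131 0.0047]
```

View pics/w2.png

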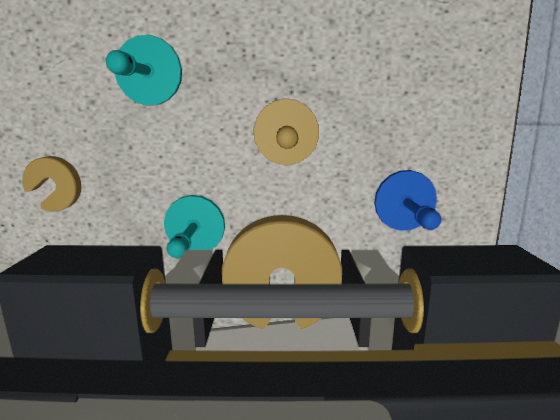

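The hanger is at (286,131), centre about (0.5655, 0.029), with its head and plate in agreement. The held large disc at (282,270) has its slot towards +x. I'll measure where the held disc sits in the tool.

```bash
cat >> h.py <<'E'
def held(rad):
    im,d,c,W=grab('wrist'); s=r.read_state(); tz=s['tool_pos']
    m=cv2.inRange(cv2.cvtColor(im,cv2.COLOR_RGB2HSV),(12,80,60),(28,255,255)); C=cloud(d,c,W)
    m[np.hypot(C[...,0]-tz[0],C[...,1]-tz[1])>rad+.012]=0; m[(C[...,2]<tz[2]-.03)|(C[...,2]>tz[2]-.002)]=0
    zt=np.percentile(C[m>0][:,2],60); print('top face z rel tcp',round(zt-tz[2],4),'spread',np.percentile(C[m>0][:,2]-tz[2],[10,90]).round(4))
    ys,xs=np.where(m); us=np.unique(xs); e=np.array([(u,ys[xs==u].min()) for u in us]); 
    P=onplane(c,W,e,zt)[:,:2]; P=P[np.abs(P[:,1]-tz[1])<rad*.85]
    from scipy.optimize import least_squares
    f=least_squares(lambda p:np.hypot(*(P-p).T)-rad,tz[:2],loss='soft_l1',f_scale=.0005).x
    print('held centre rel tcp',(f-tz[:2]).round(4),'resid',np.abs(np.hypot(*(P-f).T)-rad).mean().round(5))
    # slot: left/right brass edges per row
    out=[]
    for v in range(int(ys.min()),int(ys.max())+1):
        row=np.where(m[v])[0]
        if len(row)<10: continue
        g=np.diff(row); k=g.argmax()
        if g[k]>8: out.append((v,row[k],row[k+1]))
    o=np.array(out); 
    if len(o):
        L=onplane(c,W,o[:,[1,0]],zt);Rr=onplane(c,W,o[:,[2,0]],zt); M=(L+Rr)[:,:2]/2
        print('slot rows',o[[0,-1]].tolist(),'mid rel tcp',(M[[0,len(M)//2,-1]]-tz[:2]).round(4).tolist(),'width',np.abs(L-Rr)[[0,len(M)//2,-1],1].round(4))
E
python3 - <<'E'
from h import *
held(.028)
E
```

```text
top face z rel tcp -0.0137 spread [-0.0151 -0.013 ]
held centre rel tcp [0.0007 0.0005] resid 0.00031
slot rows [[268, 277, 286], [327, 264, 300]] mid rel tcp [[-0.0026, 0.0004], [0.0033, 0.0006], [0.028, 0.0005]] width [0.0041 0.0119 0.0172]
```

Request:
arm_command(increments="-0.04 0.003 0 0 0 0 0.05; -0.08 0.003 0 0 0 0 0.05; -0.1105 0.003 0 0 0 0 0.05; -0.1105 0.003 -0.03 0 0 0 0.05; -0.1105 0.003 -0.06 0 0 0 0.05")

```text
time: 4.43
tool_pos: [0.5107, 0.028, 0.0924]
tcp_rot: [0.003, 0.001, 1.0, 0.001]
force: [0.8, 0.5, -2.9]
opening: 0.0545
finger_force: 25.0
```

Request:
arm_command(increments="0 0 -0.03 0 0 0 0.05; 0 0 -0.05 0 0 0 0.05; 0 0 -0.055 0 0 0 0.05; 0 0 -0.055 0 0 0 0.05; 0 0 -0.055 0 0 0 0.05")

```text
time: 4.85
tool_pos: [0.5113, 0.028, 0.0359]
tcp_rot: [0.0, 0.001, 1.0, -0.0]
force: [-0.5, -0.1, -1.5]
opening: 0.0544
finger_force: 25.0
```

```bash
python3 - <<'E'
from h import *
pose()
E
```

```text
t 4.85 tcp [0.5113 0.028  0.0359] yawy 1.5683 z [ 0.001 -0.    -1.   ] F [-0.5 -0.1 -1.5] op 0.0544 ff 25.0 j6 -2.01
```

Request:
arm_command(increments="0 0.0005 -0.0025 0 0 0 0.05; 0.01 0.0005 -0.0025 0 0 0 0.05; 0.02 0.0005 -0.0025 0 0 0 0.05; 0.03 0.0005 -0.0025 0 0 0 0.05; 0.037 0.0005 -0.0025 0 0 0 0.05")

```text
time: 5.27
tool_pos: [0.55, 0.0291, 0.0333]
tcp_rot: [0.001, 0.001, 1.0, 0.0]
force: [0.5, 0.0, -2.6]
opening: 0.0545
finger_force: 25.0
```

Request:
arm_command(increments="0.006 0 0 0 0 0 0.05; 0.012 0 0 0 0 0 0.05; 0.0165 0 0 0 0 0 0.05; 0.0165 0 0 0 0 0 0.05; 0.0165 0 0 0 0 0 0.05")

```text
time: 5.68
tool_pos: [0.5641, 0.0287, 0.0323]
tcp_rot: [-0.0, 0.001, 1.0, -0.0]
force: [0.3, -0.6, -2.2]
opening: 0.0551
finger_force: 25.0
```

```bash
python3 - <<'E'
from h import *
pose(); im,d,c,W=grab('wrist'); save(im,'w3.png')
im,d,c,W=grab('scene'); save(cv2.resize(im[210:310,140:300],(800,500)),'s3.png')
E
```

```text
t 5.68 tcp [0.5641 0.0287 0.0323] yawy 1.5683 z [-0.001 -0.    -1.   ] F [ 0.3 -0.6 -2.2] op 0.0551 ff 25.0 j6 -1.97
```

View pics/s3.png

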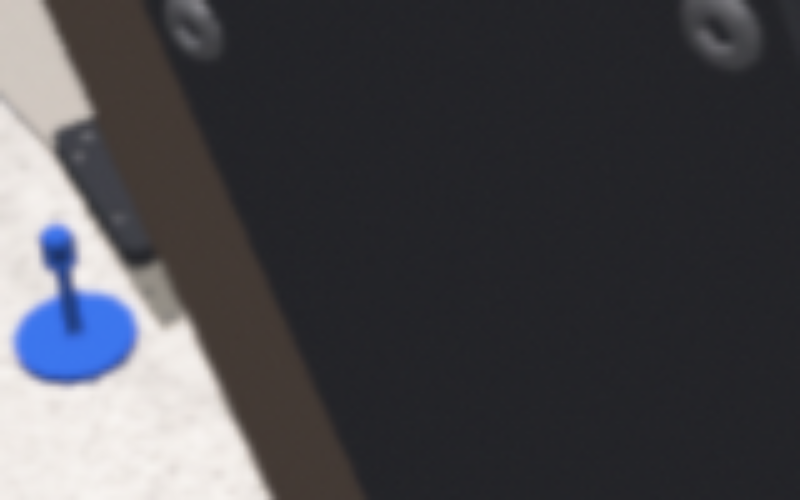

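The arm hides the scene view. The slide met no resistance, so I'll release, go straight up and look from above.

Request:
arm_command(increments="0.0015 0 -0.0007 0 0 0 0.05; 0.0015 0 -0.0007 0 0 0 0.05; 0.0015 0 -0.0007 0 0 0 0.065; 0.0015 0 -0.0007 0 0 0 0.075; 0.0015 0 -0.0007 0 0 0 0.075")

```text
time: 6.2
tool_pos: [0.566, 0.0289, 0.0322]
tcp_rot: [0.0, 0.001, 1.0, 0.0]
force: [-0.2, -0.6, 0.4]
opening: 0.0696
finger_force: 0.0
```

Request:
arm_command(increments="0 0 0 0 0 0 0.075; 0 0 0 0 0 0 0.075; 0 0 0.02 0 0 0 0.075; 0 0 0.05 0 0 0 0.075; 0 0 0.09 0 0 0 0.075")

```text
time: 6.62
tool_pos: [0.5639, 0.0282, 0.1205]
tcp_rot: [-0.003, 0.001, 1.0, -0.001]
force: [0.7, 1.0, 0.1]
opening: 0.0746
finger_force: 0.0
```

Request:
arm_command(increments="0.02 0 0.03 0 0 0 0.0876; 0.04 0 0.03 0 0 0 0.0876; 0.04 0 0.03 0 0 0 0.0876")

```text
time: 6.87
tool_pos: [0.61, 0.0294, 0.1549]
tcp_rot: [0.003, 0.001, 1.0, 0.001]
force: [0.4, 0.2, -0.5]
opening: 0.0862
finger_force: 0.0
```

```bash
python3 - <<'E'
from h import *
pose(); disc(.018,(.566,.027),fn='w4.png',maxd=.035); slot(.018,(.5655,.029),.028)
im,d,c,W=grab('wrist'); C=cloud(d,c,W)
m=(C[...,2]>.057)&(C[...,2]<.064)&(np.hypot(C[...,0]-.566,C[...,1]-.027)<.03)
print('head top',m.sum(),C[m].mean(0).round(4))
save(cv2.resize(im[:260,130:430],(600,520)),'w4c.png')
E
```

```text
t 6.87 tcp [0.61   0.0294 0.1549] yawy 1.5692 z [ 0.007  0.001 -1.   ] F [ 0.4  0.2 -0.5] op 0.0862 ff 0.0 j6 -1.94
disc [0.5688 0.029 ] r 0.0278 slot -0.028 off 0.0031 px [281. 146.] 3502
slot 0.3 0.6 0 nan conc nan
slot 0.6 0.9 87 0.101 conc 0.259
slot 0.3 0.9 87 0.101 conc 0.259
head top 353 [0.5664 0.0289 0.0595]h.py:46: RuntimeWarning: Mean of empty slice.
  s=(rr>a*rad)&(rr<b*rad)&(m==0); x=P[s]; w=(x/np.hypot(*x.T)[:,None]).mean(0)
  ret = um.true_divide(
```

View pics/w4c.png

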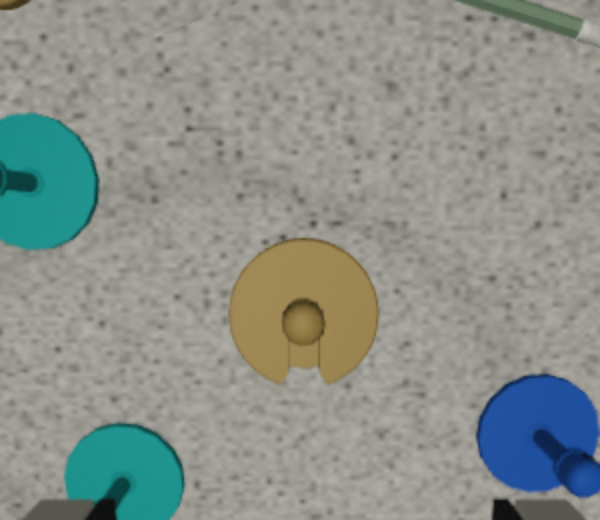

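The large mass is home under the head at crop (303,315), with its slot facing +x. Next is the medium mass, which needs a yaw of about +2.12.

Request:
arm_command(increments="0 -0.02 0 0 0 0.12 0.0876; 0 -0.04 0 0 0 0.24 0.0876; 0 -0.06 0 0 0 0.36 0.0876; 0 -0.08 0 0 0 0.48 0.0876; 0 -0.1 0 0 0 0.6 0.0876")

```text
time: 7.43
tool_pos: [0.6045, -0.072, 0.1512]
tcp_rot: [-0.001, -0.297, 0.955, 0.0]
force: [0.2, 0.1, -0.2]
opening: 0.0878
finger_force: 0.0
```

Request:
arm_command(increments="0 -0.02 0 0 0 0.12 0.0876; 0 -0.04 0 0 0 0.24 0.0876; 0 -0.06 0 0 0 0.36 0.0876; 0 -0.08 0 0 0 0.48 0.0876; 0 -0.09 0 0 0 0.6 0.0876")

```text
time: 7.85
tool_pos: [0.6044, -0.1629, 0.1511]
tcp_rot: [-0.001, -0.566, 0.825, 0.0]
force: [0.2, 0.6, -0.1]
opening: 0.0871
finger_force: 0.0
```

Request:
arm_command(increments="0 0 0 0 0 0.12 0.0876; 0 0 0 0 0 0.24 0.0876; 0 0 0 0 0 0.36 0.0876; 0 0 -0.005 0 0 0.48 0.0876; 0 0 -0.015 0 0 0.6 0.0876")

```text
time: 8.27
tool_pos: [0.6053, -0.1612, 0.1372]
tcp_rot: [-0.0, 0.785, -0.62, 0.0]
force: [-0.7, -0.6, -0.0]
opening: 0.0877
finger_force: 0.0
```

Request:
arm_command(increments="0 0 0 0 0 0.12 0.0876; 0 0 0 0 0 0.24 0.0876; 0 0 0 0 0 0.325 0.0876; 0 0 0 0 0 0.325 0.0876; 0 0 0 0 0 0.325 0.0876")

```text
time: 8.68
tool_pos: [0.6049, -0.161, 0.1363]
tcp_rot: [0.0, 0.872, -0.489, -0.001]
force: [-0.5, -0.2, 0.3]
opening: 0.088
finger_force: 0.0
```

```bash
python3 - <<'E'
from h import *
pose(); im,d,c,W=disc(.010,(.605,-.16),fn='w5.png',maxd=.04)
slot(.010,(.604,-.16),.022)
E
```

```text
t 8.68 tcp [ 0.6049 -0.161   0.1363] yawy -2.5924 z [-0.001  0.    -1.   ] F [-0.5 -0.2  0.3] op 0.088 ff 0.0 j6 0.5
disc [ 0.6047 -0.1594] r 0.0219 slot -0.937 off 0.0023 px [281. 212.] 1954
slot 0.3 0.6 154 -0.767 conc 0.904
slot 0.6 0.9 152 -0.859 conc 0.975
slot 0.3 0.9 306 -0.814 conc 0.938
```

```bash
python3 - <<'E'
from h import *
slot(.010,(.6047,-.1594),.022)
E
```

```text
slot 0.3 0.6 154 -0.914 conc 0.914
slot 0.6 0.9 151 -0.929 conc 0.975
slot 0.3 0.9 305 -0.922 conc 0.944
```

Request:
arm_command(increments="0 0.0016 -0.03 0 0 0.096 0.0876; 0 0.0016 -0.06 0 0 0.096 0.0876; 0 0.0016 -0.09 0 0 0.096 0.0876; 0 0.0016 -0.108 0 0 0.096 0.0876; 0 0.0016 -0.114 0 0 0.096 0.0876")

```text
time: 9.25
tool_pos: [0.6034, -0.1595, 0.0194]
tcp_rot: [0.001, 0.895, -0.446, -0.002]
force: [-3.1, 1.0, 10.5]
opening: 0.0877
finger_force: 6.5
```

Request:
arm_command(increments="0 0 0 0 0 0 0.07; 0 0 0 0 0 0 0.055; 0 0 0 0 0 0 0.038; 0 0 0 0 0 0 0.038; 0 0 0 0 0 0 0.038", newtons=25)

```text
time: 9.67
tool_pos: [0.6063, -0.1596, 0.024]
tcp_rot: [-0.0, 0.895, -0.445, 0.001]
force: [-0.1, 0.0, -0.3]
opening: 0.06
finger_force: 0.0
```

Request:
arm_command(increments="0 0 0 0 0 0 0.038; 0 0 0 0 0 0 0.038; 0 0 0 0 0 0 0.038; 0 0 0 0 0 0 0.038; 0 0 0 0 0 0 0.038")

```text
time: 10.08
tool_pos: [0.6059, -0.1597, 0.0232]
tcp_rot: [-0.0, 0.895, -0.445, 0.0]
force: [-0.9, 0.4, 4.3]
opening: 0.0426
finger_force: 25.0
```

```bash
python3 - <<'E'
from h import *
pose()
E
```

```text
t 10.08 tcp [ 0.6059 -0.1597  0.0232] yawy -2.4935 z [ 0. -0. -1.] F [-0.9  0.4  4.3] op 0.0426 ff 25.0 j6 0.59
```

Request:
arm_command(increments="0 0 0.02 0 0 0 0.038; 0 0 0.05 0 0 -0.08 0.038; 0 0 0.085 0 0 -0.2 0.038; 0 0.01 0.115 0 0 -0.32 0.038; 0 0.02 0.125 0 0 -0.44 0.038")

```text
time: 10.5
tool_pos: [0.6077, -0.14, 0.1526]
tcp_rot: [-0.002, 0.775, -0.632, 0.003]
force: [1.3, 0.3, -0.5]
opening: 0.0427
finger_force: 25.0
```

Request:
arm_command(increments="0 0.02 0 0 0 -0.12 0.038; 0 0.04 0 0 0 -0.24 0.038; 0 0.05 0 0 0 -0.36 0.038; 0 0.07 0 0 0 -0.48 0.038; 0.01 0.09 0 0 0 -0.6 0.038")

```text
time: 10.92
tool_pos: [0.614, -0.0491, 0.1476]
tcp_rot: [-0.0, -0.553, 0.833, 0.001]
force: [0.3, -0.1, -1.6]
opening: 0.0424
finger_force: 25.0
```

Request:
arm_command(increments="0.01 0.02 0 0 0 -0.12 0.038; 0.01 0.04 0 0 0 -0.24 0.038; 0.02 0.06 0 0 0 -0.36 0.038; 0.03 0.07 0 0 0 -0.48 0.038; 0.03 0.079 0 0 0 -0.6 0.038")

```text
time: 11.33
tool_pos: [0.6469, 0.0307, 0.1473]
tcp_rot: [-0.0, -0.283, 0.959, -0.0]
force: [1.0, -0.7, -0.5]
opening: 0.0426
finger_force: 25.0
```

Request:
arm_command(increments="0 0 0 0 0 -0.12 0.038; 0 0 0 0 0 -0.24 0.038; 0 0 0 0 0 -0.36 0.038; 0 0 0 0 0 -0.48 0.038; 0 0 0 0 0 -0.577 0.038")

```text
time: 11.75
tool_pos: [0.6453, 0.0295, 0.1472]
tcp_rot: [-0.0, 0.002, 1.0, -0.0]
force: [0.2, -0.0, -0.8]
opening: 0.0426
finger_force: 25.0
```

Request:
arm_command(increments="0 0 0 0 0 0 0.038; 0 0 0 0 0 0 0.038")

```text
time: 11.92
tool_pos: [0.6454, 0.0294, 0.1474]
tcp_rot: [-0.0, -0.002, 1.0, -0.0]
force: [-0.2, 0.7, -1.6]
opening: 0.0429
finger_force: 25.0
```

```bash
cat >> h.py <<'E'
def head(near=(.566,.029),dz=0):
    im,d,c,W=grab('wrist'); C=cloud(d,c,W)
    m=(C[...,2]>.057+dz)&(C[...,2]<.064+dz)&(np.hypot(C[...,0]-near[0],C[...,1]-near[1])<.03)
    print('head top',m.sum(),C[m].mean(0).round(4)); return im
E
python3 - <<'E'
from h import *
pose(); im=head(); save(im,'w6.png'); disc(.018,(.566,.029),maxd=.035); held(.022)
E
```

```text
t 11.92 tcp [0.6454 0.0294 0.1474] yawy 1.5756 z [-0.001 -0.    -1.   ] F [-0.2  0.7 -1.6] op 0.0429 ff 25.0 j6 -1.91
head top 414 [0.5665 0.0289 0.0594]
disc [0.5687 0.0292] r 0.0277 slot -0.006 off 0.0026 px [282.  98.] 3852
top face z rel tcp -0.0131 spread [-0.017  -0.0124]
held centre rel tcp [-0.0013  0.0002] resid 0.00589
slot rows [[230, 263, 300], [277, 276, 288]] mid rel tcp [[-0.0209, 0.0001], [-0.0096, 0.0002], [0.0017, 0.0004]] width [0.0162 0.012  0.0055]
```

View pics/w6.png

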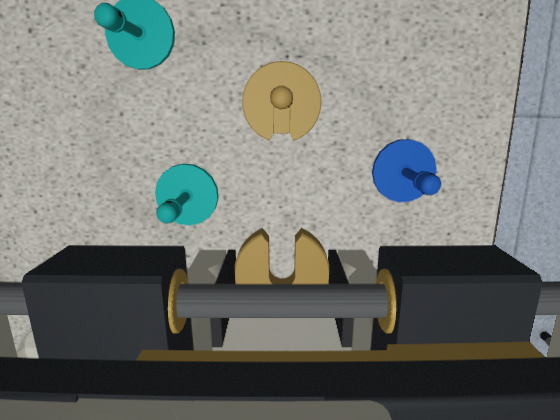

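The view shows the stack at (282,98) with its slot towards +x, and the held medium disc at (282,265) with its slot towards -x. They are aligned, so I'll descend at the standoff and then slide.

Request:
arm_command(increments="-0.031 -0.0005 0 0 0 -0.004 0.038; -0.031 -0.0005 -0.03 0 0 -0.004 0.038; -0.031 -0.0005 -0.06 0 0 -0.004 0.038; -0.031 -0.0005 -0.09 0 0 -0.004 0.038; -0.031 -0.0005 -0.1 0 0 -0.004 0.038")

```text
time: 12.48
tool_pos: [0.6122, 0.0283, 0.0441]
tcp_rot: [-0.003, 0.001, 1.0, -0.0]
force: [-0.9, 0.1, -1.2]
opening: 0.0427
finger_force: 25.0
```

Request:
arm_command(increments="0 0 0 0 0 0 0.038; 0 0 0 0 0 0 0.038; 0 0 0 0 0 0 0.038")

```text
time: 12.73
tool_pos: [0.616, 0.0292, 0.0495]
tcp_rot: [0.001, 0.001, 1.0, 0.0]
force: [-0.1, -0.9, -0.7]
opening: 0.0425
finger_force: 25.0
```

```bash
python3 - <<'E'
from h import *
pose()
E
```

```text
t 12.73 tcp [0.616  0.0292 0.0495] yawy 1.5695 z [ 0.002  0.    -1.   ] F [-0.1 -0.9 -0.7] op 0.0425 ff 25.0 j6 -1.94
```

Request:
arm_command(increments="0 -0.0004 -0.006 0 0 0 0.038; -0.007 -0.0004 -0.006 0 0 0 0.038; -0.015 -0.0004 -0.006 0 0 0 0.038; -0.023 -0.0004 -0.006 0 0 0 0.038; -0.03 -0.0004 -0.006 0 0 0 0.038")

```text
time: 13.15
tool_pos: [0.5835, 0.0284, 0.0422]
tcp_rot: [0.0, 0.001, 1.0, 0.0]
force: [-0.1, -0.9, -2.2]
opening: 0.0427
finger_force: 25.0
```

Request:
arm_command(increments="-0.007 0 0 0 0 0 0.038; -0.013 0 0 0 0 0 0.038; -0.018 0 0 0 0 0 0.038; -0.0185 0 0 0 0 0 0.038; -0.0185 0 0 0 0 0 0.038")

```text
time: 13.57
tool_pos: [0.5661, 0.0286, 0.0421]
tcp_rot: [0.0, 0.001, 1.0, 0.0]
force: [0.3, 0.2, -1.4]
opening: 0.0425
finger_force: 25.0
```

```bash
python3 - <<'E'
from h import *
pose()
E
```

```text
t 13.57 tcp [0.5661 0.0286 0.0421] yawy 1.5689 z [ 0.  0. -1.] F [ 0.3  0.2 -1.4] op 0.0425 ff 25.0 j6 -1.97
```

Down 0.7 mm, release, rise and back off to look.

Request:
arm_command(increments="0 0 -0.0007 0 0 0 0.038; 0 0 -0.0007 0 0 0 0.038; 0 0 -0.0007 0 0 0 0.05; 0 0 -0.0007 0 0 0 0.065; 0 0 -0.0007 0 0 0 0.065")

```text
time: 13.98
tool_pos: [0.5664, 0.0284, 0.0411]
tcp_rot: [0.0, 0.001, 1.0, -0.0]
force: [-0.0, -0.3, -0.2]
opening: 0.0571
finger_force: 0.0
```

Request:
arm_command(increments="0 0 0 0 0 0 0.065; 0 0 0 0 0 0 0.065; 0 0 0.02 0 0 0 0.065; 0 0 0.05 0 0 0 0.065; 0 0 0.09 0 0 0 0.065")

```text
time: 14.4
tool_pos: [0.5643, 0.0279, 0.1297]
tcp_rot: [-0.003, 0.001, 1.0, -0.001]
force: [0.6, 1.2, -1.2]
opening: 0.0651
finger_force: 0.0
```

Request:
arm_command(increments="0.02 0 0.02 0 0 0 0.065; 0.04 0 0.02 0 0 0 0.065; 0.05 0 0.02 0 0 0 0.065; 0.05 0 0.02 0 0 0 0.065; 0.05 0 0.02 0 0 0 0.065")

```text
time: 14.82
tool_pos: [0.6154, 0.0282, 0.1497]
tcp_rot: [-0.001, 0.002, 1.0, -0.0]
force: [-0.5, -0.2, -0.6]
opening: 0.0647
finger_force: 0.0
```

```bash
python3 - <<'E'
from h import *
pose(); im=head(); disc(.018,(.566,.029),maxd=.035);disc(.028,(.566,.029),maxd=.035)
save(cv2.resize(im[:260,130:430],(600,520)),'w7.png')
E
```

```text
t 14.82 tcp [0.6154 0.0282 0.1497] yawy 1.5678 z [-0.002 -0.    -1.   ] F [-0.5 -0.2 -0.6] op 0.0647 ff 0.0 j6 -1.94
head top 369 [0.5664 0.029  0.0594]
disc [0.5686 0.0292] r 0.0277 slot -0.075 off 0.0061 px [283. 137.] 1677
disc [0.5676 0.0288] r 0.022 slot 3.135 off 0.0018 px [282. 148.] 2208
```

View pics/w7.png

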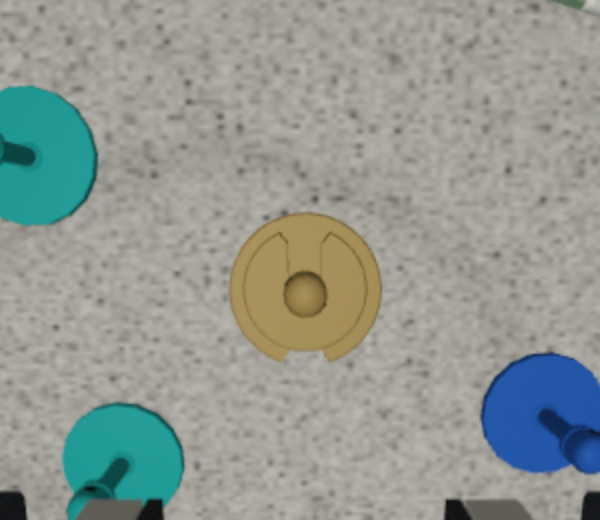

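Both masses are home with opposite slots: crop large (305,290), medium (305,292), head (305,294). Now I'll take the head.

Request:
arm_command(increments="-0.03 0.0008 0 0 0 0 0.05; -0.049 0.0008 -0.01 0 0 0 0.04; -0.049 0.0008 -0.04 0 0 0 0.04; -0.049 0.0008 -0.065 0 0 0 0.04; -0.049 0.0008 -0.08 0 0 0 0.04")

```text
time: 15.38
tool_pos: [0.565, 0.029, 0.0691]
tcp_rot: [-0.001, 0.001, 1.0, -0.0]
force: [-0.5, -0.5, 0.8]
opening: 0.0409
finger_force: 0.0
```

Request:
arm_command(increments="0 0 -0.006 0 0 0 0.04; 0 0 -0.012 0 0 0 0.04; 0 0 -0.015 0 0 0 0.04; 0 0 -0.015 0 0 0 0.04; 0 0 -0.015 0 0 0 0.04")

```text
time: 15.8
tool_pos: [0.5676, 0.0294, 0.0568]
tcp_rot: [0.0, 0.001, 1.0, 0.0]
force: [-0.0, -0.0, 0.3]
opening: 0.0402
finger_force: 0.0
```

```bash
python3 - <<'E'
from h import *
pose()
E
```

```text
t 15.8 tcp [0.5676 0.0294 0.0568] yawy 1.5688 z [ 0.001  0.    -1.   ] F [-0.  -0.   0.3] op 0.0402 ff 0.0 j6 -1.97
```

Request:
arm_command(increments="-0.001 0 -0.004 0 0 0 0.04; -0.001 0 -0.004 0 0 0 0.03; -0.001 0 -0.004 0 0 0 0.02; -0.001 0 -0.004 0 0 0 0.01; -0.001 0 -0.004 0 0 0 0.008", newtons=30)

```text
time: 16.22
tool_pos: [0.5663, 0.0293, 0.0524]
tcp_rot: [0.0, 0.001, 1.0, 0.0]
force: [-0.2, -0.1, -0.6]
opening: 0.0187
finger_force: 0.0
```

Request:
arm_command(increments="0 0 0 0 0 0 0.008; 0 0 0 0 0 0 0.008; 0 0 0 0 0 0 0.008; 0 0 0 0 0 0 0.008; 0 0 0 0 0 0 0.008")

```text
time: 16.63
tool_pos: [0.5662, 0.0292, 0.0522]
tcp_rot: [0.0, 0.001, 1.0, -0.0]
force: [-0.8, -1.6, 1.3]
opening: 0.013
finger_force: 30.0
```

Request:
arm_command(increments="0 0 0.01 0 0 0 0.008; 0 0 0.02 0 0 0 0.008; 0 0 0.035 0 0 0 0.008; 0 0 0.05 0 0 0 0.008; 0 0 0.065 0 0 0 0.008")

```text
time: 17.05
tool_pos: [0.5658, 0.0294, 0.1183]
tcp_rot: [-0.0, 0.001, 1.0, 0.0]
force: [1.4, -0.6, -4.8]
opening: 0.013
finger_force: 30.0
```

```bash
python3 - <<'E'
from h import *
pose()
E
```

```text
t 17.05 tcp [0.5658 0.0294 0.1183] yawy 1.5685 z [-0.  0. -1.] F [ 1.4 -0.6 -4.8] op 0.013 ff 30.0 j6 -1.97
```

Request:
arm_command(increments="0 0 0.015 0 0 0 0.008; 0 -0.005 0.03 0 0 0 0.008; 0 -0.015 0.042 0 0 0 0.008; 0 -0.03 0.042 0 0 0 0.008; 0 -0.05 0.042 0 0 0 0.008")

```text
time: 17.47
tool_pos: [0.5665, -0.0201, 0.161]
tcp_rot: [0.001, 0.0, 1.0, 0.001]
force: [0.4, -0.1, -5.4]
opening: 0.013
finger_force: 30.0
```

Request:
arm_command(increments="-0.002 -0.022 0 0 0 0 0.008; -0.004 -0.044 0 0 0 0 0.008; -0.006 -0.066 0 0 0 0 0.008; -0.008 -0.088 0 0 0 0 0.008; -0.01 -0.11 0 0 0 0 0.008")

```text
time: 17.88
tool_pos: [0.5556, -0.1315, 0.1598]
tcp_rot: [0.0, 0.001, 1.0, 0.0]
force: [0.4, -1.1, -5.0]
opening: 0.0137
finger_force: 30.0
```

Request:
arm_command(increments="-0.002 -0.022 0 0 0 0 0.008; -0.004 -0.044 0 0 0 0 0.008; -0.006 -0.066 0 0 0 0 0.008; -0.008 -0.088 0 0 0 0 0.008; -0.01 -0.11 0 0 0 0 0.008")

```text
time: 18.3
tool_pos: [0.5457, -0.2414, 0.1598]
tcp_rot: [0.0, 0.001, 1.0, 0.0]
force: [1.2, 0.5, -4.4]
opening: 0.0131
finger_force: 30.0
```

Request:
arm_command(increments="-0.003 -0.022 0 0 0 0 0.008; -0.006 -0.044 0 0 0 0 0.008; -0.009 -0.066 0 0 0 0 0.008; -0.012 -0.085 0 0 0 0 0.008; -0.013 -0.1 0 0 0 0 0.008")

```text
time: 18.72
tool_pos: [0.5324, -0.3418, 0.1596]
tcp_rot: [-0.0, 0.002, 1.0, 0.0]
force: [0.3, -0.1, -5.5]
opening: 0.0122
finger_force: 30.0
```

Request:
arm_command(increments="0 -0.009 0 0 0 0 0.008; 0 -0.014 0 0 0 0 0.008; 0 -0.015 0 0 0 0 0.008; 0 -0.015 0 0 0 0 0.008; 0 -0.015 0 0 0 0 0.008")

```text
time: 19.13
tool_pos: [0.5333, -0.3549, 0.1591]
tcp_rot: [-0.0, 0.001, 1.0, 0.0]
force: [-0.4, 0.6, -4.1]
opening: 0.0131
finger_force: 30.0
```

```bash
python3 - <<'E'
from h import *
pose(); im,d,c,W=grab('wrist'); t,_,_,_=grab('scene')
save(np.vstack([cv2.resize(im[140:400,100:460],(720,520))]),'w8.png')
C=cloud(d,c,W); s=r.read_state()['tool_pos']
m=cv2.inRange(cv2.cvtColor(im,cv2.COLOR_RGB2HSV),(5,80,50),(28,255,255))>0
a=m&(C[...,2]<.012)&(C[...,2]>.004); P=C[a]; print('pad',a.sum(),P.min(0).round(3),P.max(0).round(3))
a=m&(C[...,2]>s[2]-.05)&(np.hypot(C[...,0]-s[0],C[...,1]-s[1])<.04); print(np.unique((C[a][:,2]-s[2]).round(3),return_counts=True))
E
```

```text
t 19.13 tcp [ 0.5333 -0.3549  0.1591] yawy 1.5691 z [-0.  0. -1.] F [-0.4  0.6 -4.1] op 0.0131 ff 30.0 j6 -1.29
pad 7656 [ 0.482 -0.405  0.004] [ 0.561 -0.306  0.011]
(array([-0.05 , -0.049, -0.048, -0.047, -0.046, -0.045, -0.044, -0.043,
       -0.042, -0.041, -0.04 , -0.039, -0.038, -0.037, -0.036, -0.035,
       -0.034, -0.033, -0.032, -0.031, -0.03 , -0.029, -0.028, -0.027,
       -0.026, -0.025, -0.024, -0.023, -0.022, -0.021, -0.02 , -0.019,
       -0.018, -0.017, -0.016, -0.015, -0.014, -0.01 , -0.009, -0.008,
       -0.007, -0.006, -0.005, -0.004, -0.003, -0.002, -0.001, -0.   ,
        0.001,  0.002,  0.003,  0.004,  0.005,  0.006,  0.007,  0.008,
        0.009,  0.045,  0.047,  0.052,  0.053,  0.054,  0.055,  0.056,
        0.057,  0.058,  0.059,  0.06 ,  0.061,  0.062,  0.063,  0.064,
        0.065,  0.066,  0.067,  0.068,  0.069,  0.07 ,  0.071,  0.072,
        0.073,  0.074,  0.075,  0.076,  0.077,  0.078]), array([   3,    3,    2,   29,   62,   44,   36,   39,   44,   39,   46,
         40,   45,   47,   83,  653, 1243,  335,   50,   55,   52,   53,
         41,   50,   67,  330,  600,  142,   10,   14,   13,    8,   16,
         19,   19,   12,    5,    1,    9,   19,   35,   35,   33,   11,
         34,   24,   33,   27,   28,   29,   30,   28,   44,   37,   12,
          1,    1,    2,    3,    1,    8,    3,    9,   15,    7,   25,
         29,   39,   37,   49,   57,   64,   98,  113,  159,  195,   53,
         47,  200,  381,  667,  888,  985,  825,  196,    4]))
```

View pics/w8.png

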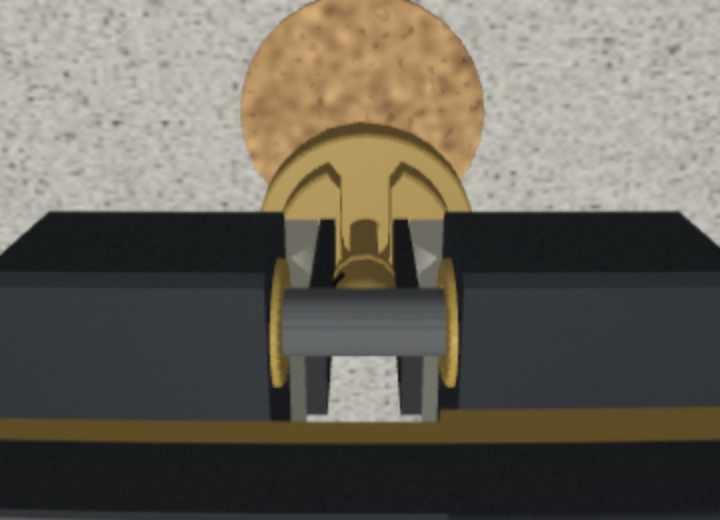

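The hanger is held level with the head at (365,270) in the crop. The large and medium tops are at the expected heights (-34 and -24 mm from the TCP), and the pad is centred beneath.

```bash
python3 -c "
from plant import r
print(r.sign_off())"
```

```text
the job is handed in; nothing more can be done
None
```

I handed the job in at about 19 s with the hanger held level by its head, its base about 107 mm above the table and centred over the cork pad; the large mass is below and the medium on top, slots opposite. The hand-in returned no verdict.

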